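# Release and open the spring-lid test box

## Robot

A 6-joint arm with a two-finger parallel gripper is mounted at the origin on the work surface; the furniture and walls round the work are solid. World frame = base frame: x ahead of the robot, y to its left, z up, the work surface at z = 0. Lengths are in m, angles in rad, forces in N, time in s.
With the tool pointing down it reaches from about 0.35 to 0.975 m from the base axis. Payload 4.9 kg.
Tool frame: the origin (TCP) lies at the very end of the fingers, on their centre line; the grasp point (between the pads) lies 19 mm behind it; z points along the fingers, y is the line along which they close (so a half turn about z gives the same grasp; the last joint's range is limited). The gripper opens to 85 mm and grips with 20 to 120 N. Pads are 22 mm wide; open, the fingers measure 114 mm over their backs; the gripper's body (76 mm by 85 mm) begins 54 mm behind the grasp point. The pads swing forward as they close: fully open they stand 13 mm farther back than shut.
Start: joints at [-1.417, 0.053, 1.613, -0, 1.476, -0.119], TCP at [0.168, -0.602, 0.199] pointing down, gripper open.
Joint ranges: [-3.01, 3.01], [-1.01, 2.22], [0.06, 2.58], [-1.02, 4.17], [0.09, 2.62], [-3.14, 3.14]. Speed limits (rad/s): [2.57, 2.57, 3.14, 3.14, 3.14, 3.14].

## Interface

Orientations are given as a rotation vector (axis times angle).
In Python, from station import get_obs, get_image, finish_job gives the robot as it stands. The module is installed in compiled form; this text tells all that it offers.
- The arm moves only by the tool carry_out, never from a script. Its argument "rows" is a list of rows, each a list of 7 numbers: the turn, a rotation vector about the tool's x, y, z as a fraction of full scale, then the shift along the tool's x, y, z as a fraction of full scale, then the closure, from -1 (fully open) to 1 (shut). A call has 1 to 5 rows; each row is the pose to reach, as a shift and turn from the pose commanded when the call began, along the tool's axes at that moment, turning the shorter way round; what a row does not reach only later rows make up. Full scale, the value 1, is 300 mm for a shift and pi rad for a turn. A row lasts 1/10 s, in which the tool goes at most 50 mm and 8.59 degrees, less where a joint would pass 70% of its speed; a pose out of reach is approached as far as the arm can. A call with a number of a shift or a turn outside -1 to 1 is refused whole. A call with a gripper value outside its range is refused whole. The fingers move at their own pace and stop on an object; "force" is the grip in N (left out, the last holds). Time passes only in rows, so rows that repeat a pose let the fingers close. It gives the time, the measured TCP pose, the force, the opening and the grip force at its end, in the units of the state.
- get_obs(): the state, without advancing time (a new reading comes with each control period).
- get_image(name): name is "side" or "top" or "wrist"; returns a dict with "img" (384x512x3 uint8, blue, green, red), "mtx" (3x3 intrinsics, pixels), "D" ([k1, k2, p1, p2, k3] as OpenCV has them; the pictures are not rectified), "R" (3x3) and "t" (3): a world point X has camera coordinates R X + t. Camera axes: x right, y down, z forward; pixel columns grow to the right and rows downward; lengths in m; the calibration is good to about 2 mm. A picture is of the moment at which its call begins. There is no depth.
- finish_job(): hands the job in; it is judged then, once.
The state is a dict: "t": time; "q": joint angles; "dq": joint speeds; "effort": joint torques, N m; "tool_pos": TCP position; "tool_rot": TCP orientation; "contact_force": force on the tool from outside, world axes, zero at the start; "wrist_torque": the same for the moment, N m; "opening": finger opening in m; "grip_force": force on a finger pad.
Only numpy, scipy, OpenCV 4.12 (cv2) and the standard library are available. Lean on these libraries where they do the work, as an engineer would, in place of code of your own. Each camera call takes 0.05 s, during which the arm holds its last target. There are 200 camera calls.

## Task

The power module in the small test box has to be got at: press the box's release tab with the fingertips so that the lid springs ajar on its own, take the finger away from the tab, then push the lid right back until it rests fully open on its stop. Fingertips only: do not grip, lift or carry anything. Leave the module in its nest, the box where it stands and the things around it undisturbed.

Things in the scene. Friction and masses are not known exactly. Their poses are not given: they have to be found in the camera images.
- testbox: Loose 2 kg test box: aluminium box 100 x 100 mm, walls 4 mm, rim 60 mm above the bench, on a dark steel base plate 172 (x) x 110 (y) x 10 mm that reaches from x = -0.108 to +0.064. Origin: under the centre of the box, on the bench; x points from the tab (front) to the hinge (back), y to the left when looking along x, z up.
- lid (a joint): Lid angle (rad): 0 shut and latched (start), 1.95 fully open on its stop, 22 degrees beyond upright. Released, a spring plunger lifts it to about 0.8 within half a second and no further; then it swings freely (under 1 N at its edge), falls back to 0.8 if let go before upright (1.57), and beyond upright sinks by its own weight, in a second or two, to the stop, where it stays.
- lid_hinge (a point): Point on the lid's hinge axis, midway along it, 54 mm behind the box's centre and 66 mm above the bench. The axis runs along the box's y. Axes as the test box's.
- lid_front (a point): Middle of the lid's front lower edge, 106 mm from the hinge axis. The lid is an aluminium plate 104 mm long (x), 104 mm wide and 7 mm thick, 100 g, with a steel tongue 40 mm wide that reaches 8 mm beyond this edge. Axes turn with the lid: x from the front edge to the hinge, z out of the lid's top face.
- tab (a joint): Angle of the release tab (rad): 0 at rest, 0.30 pressed down to its stop; springs back when let go. The lid comes free at about 0.15 to 0.2. The tab is on the box side that faces the robot's right, give or take 40 degrees.
- tab_pad (a point): Point to press, on top of the release tab's black ribbed pad (28 mm wide in y, 40 mm long in x, 40 mm above the bench), 86 mm in front of the box's centre and 26 mm in front of the tab's pivot. Pressed straight down here it sinks 8 mm to its stop; 2 N to start, 6 N at the stop. The steel upright with the latch hook, 70 mm above the bench, stands 20 mm behind this point.
- module: Beige potted power module, 37 x 46 x 31 mm, lying loose in the nest on the box's inner floor, which is 10 mm above the bench; stays there. Origin at the centre of its underside.
- sleeve_a: Bystander: white plastic sleeve, 25 mm across, 71 mm tall, upright, close beside the test box, between it and the robot. Origin at the centre of its underside.
- sleeve_b: Bystander: white plastic sleeve, 25 mm across, 71 mm tall, upright, nearer the middle of the bench. Origin at the centre of its underside.
- module_dark: Bystander: black potted power module, 37 x 46 x 31 mm, lying on the bench. Origin at the centre of its underside.

How it is judged:
On the way, in this order (a step that is already met when the one before it is completed fails the run):
1. the release tab is pressed down (value of joint tab above 0.07 rad), for 0.02 s.
2. the lid has sprung ajar, the fingers not touching it (value of joint lid between 0.6 and 1 rad and contact force between each of the arm, the fingers and lid below 0.3 N), for 0.15 s.
At the end, for the whole second after the job is handed in: the lid stays beyond 1.85 rad (stop at 1.95), the tab is back up (below 0.05 rad), the module lies in its nest (less than 6 mm above the inner floor), and the box stands flat and still within 20 mm of where it stood (value of joint lid above 1.85 rad and value of joint tab below 0.05 rad and z of module in the frame of testbox below 0.016 m and linear speed of testbox below 0.01 m/s and distance of testbox from where it was at the start of the episode below 0.02 m and angle between testbox's own z axis and vertical below 0.03 rad); the robot touches nothing.
It fails at once if the test box is lifted, tipped or shoved more than 20 mm (distance of testbox from where it was at the start of the episode above 0.02 m or height (world z) of testbox above 0.012 m or angle between testbox's own z axis and vertical above 0.15 rad).
It fails at once if the module is lifted out of its nest (z of module in the frame of testbox above 0.022 m).
It fails at once if a bystander is moved more than 20 mm or lifted (distance of any of sleeve_a, sleeve_b, module_dark from where it was at the start of the episode above 0.02 m).
It also fails if it takes over 42 s, if anything falls off the work surface, if the arm or the gripper's body presses on something with over 40 N, if the wrist force passes 120 N, or if a joint passes its speed limit or range.

## Working session

There is one attempt and no reset: what is moved stays moved. The work goes in short steps, Python scripts to look and compute and a tool call to move; the robot and the scene stay as the last step left them, time stands still between calls to the robot, and variables do not carry over. Pictures are saved under pics/ and viewed, at most 10 in all, crops included, and the job is handed in when it is done.

Besides the shell and the picture viewer there is one more tool, called after "Request:" as name(argument=value, ...) on one line, values as JSON. carry_out: Moves the arm, as the interface text tells. Shift numbers are shares of 300 mm and turn numbers shares of pi rad, none past 1 either way. Its arguments: {"type":"object","properties":{"rows":{"type":"array"},"force":{"type":"number"}},"required":["rows"]}

```bash
mkdir -p pics; cat > h.py <<'E'
import numpy as np,cv2,pickle
from station import get_obs,get_image,finish_job
def snap(tag):
    for n in ("side","top","wrist"):
        im=get_image(n); pickle.dump(im,open(f"pics/{tag}_{n}.pkl","wb")); cv2.imwrite(f"pics/{tag}_{n}.png",im["img"])
def load(tag,n): return pickle.load(open(f"pics/{tag}_{n}.pkl","rb"))
def proj(im,P):
    return cv2.projectPoints(np.atleast_2d(np.float64(P)),cv2.Rodrigues(im["R"])[0],im["t"],im["mtx"],np.array(im["D"],float))[0][:,0]
def ray(im,p):
    u=cv2.undistortPoints(np.float64([[p]]),im["mtx"],np.array(im["D"],float))[0,0]
    R=np.array(im["R"]);return -R.T@np.array(im["t"]).ravel(), R.T@np.array([u[0],u[1],1])
def atz(im,p,z):
    c,d=ray(im,p); return c+d*(z-c[2])/d[2]
E
python3 - <<'E'
from h import *
snap("a");o=get_obs();print(o)
a=[cv2.imread(f"pics/a_{n}.png") for n in ("side","top")]
E
```

```text
{'t': 0.15, 'q': array([-1.41701023e+00,  5.32047391e-02,  1.61397824e+00,  3.41807780e-05,
        1.47599038e+00, -1.19004143e-01]), 'dq': array([-0.00135725, -0.00206811, -0.00307696,  0.00056496,  0.00107471,
        0.00052241]), 'effort': array([ 3.10822115e-04, -3.94243276e+01, -3.70720482e+01, -2.07682428e-04,
        4.64850702e-03, -1.43025704e-05]), 'tool_pos': array([ 0.16831315, -0.60135623,  0.19764598]), 'tool_rot': array([-3.11084973e+00, -4.26950481e-01, -1.02534381e-05]), 'contact_force': array([ 0.08611382, -0.72933355,  0.29228888]), 'wrist_torque': array([-0.01576193, -0.04228506,  0.05220535]), 'grip_force': 0.0, 'opening': 0.08548554949682621}
```

View pics/a_top.png

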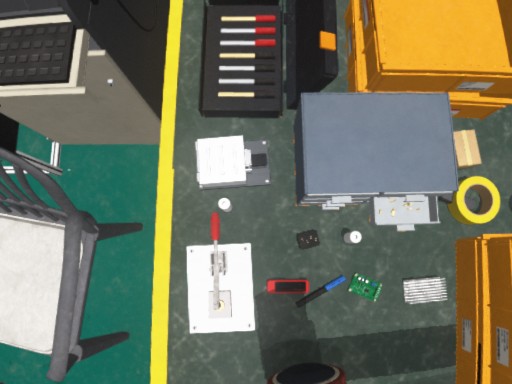

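View pics/a_side.png

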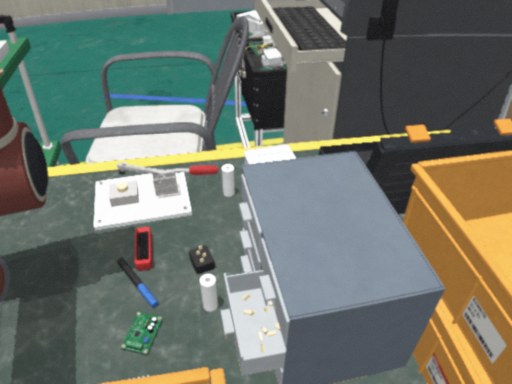

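```bash
python3 - <<'E'
from h import *
im=load("a","top")
for n,p,z in [("sleeveA",(224,204),.071),("sleeveB",(354,237),.071),("lidc",(220,160),.07),("pad",(258,160),.04),("cab",(298,150),.15),("cabfront",(305,200),.0)]: print(n,atz(im,p,z).round(3))
print("cam",-np.array(im["R"]).T@np.array(im["t"]).ravel())
c=im["img"][90:215,180:310]; cv2.imwrite("pics/c1.png",cv2.resize(c,None,fx=4.6,fy=4.6,interpolation=cv2.INTER_CUBIC))
E
```

```text
sleeveA [0.547 0.199 0.071]
sleeveB [ 0.479 -0.086  0.071]
lidc [0.646 0.21  0.07 ]
pad [0.654 0.126 0.04 ]
cab [0.65  0.044 0.15 ]
cabfront [0.567 0.013 0.   ]
cam [0.45188287 0.11245688 0.90956432]
```

View pics/c1.png

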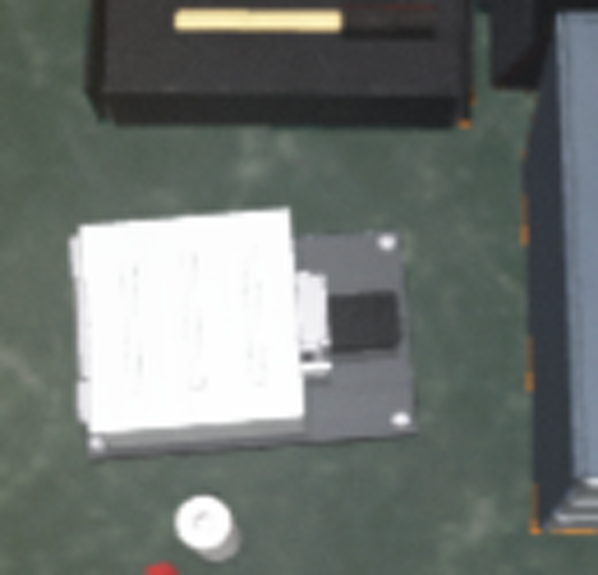

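```bash
cat >> h.py <<'E'
def fitbox(im,obs,P0=(0.64,0.21,-1.5)):
    from scipy.optimize import least_squares
    L=np.array([o[0] for o in obs],float);p=np.array([o[1] for o in obs],float)
    def W(v,L):
        c,s=np.cos(v[2]),np.sin(v[2]);return np.c_[v[0]+c*L[:,0]-s*L[:,1],v[1]+s*L[:,0]+c*L[:,1],L[:,2]]
    r=least_squares(lambda v:(proj(im,W(v,L))-p).ravel(),P0,x_scale=(.01,.01,.1)); return r.x,r.fun.reshape(-1,2),W
E
python3 - <<'E'
from h import *
im=load("a","top")
q=lambda x,y:(x/4.6+180-.4,y/4.6+90-.4)
zl=.070
# box x points left in image (tab at right), box y = left looking along x -> image down
obs=[((.052,-.052,zl),q(78,226)),((-.052,-.052,zl),q(291,209)),((-.052,.052,zl),q(304,416)),((.052,.052,zl),q(88,432)),
((-.108,-.055,.01),q(400,233)),((-.108,.055,.01),q(414,435))]
for P0 in [(0.64,.21,1.57)]:
    v,f,W=fitbox(im,obs,P0); print(v.round(4),f.round(1).tolist())
L=np.array([[-.086,0,.04],[-.106,.014,.04],[-.106,-.014,.04],[-.066,0,.07],[.054,0,.066]])
print(W(v,L).round(3).tolist(), ((proj(im,W(v,L))-[180,90])*4.6).round().tolist())
# cabinet height: match near-left top corner in top and side
s=load("a","side")
def tri(a,b):
    c1,d1=ray(im,a);c2,d2=ray(s,b)
    t=np.linalg.lstsq(np.c_[d1,-d2],c2-c1,rcond=None)[0];return (c1+d1*t[0]),(c2+d2*t[1])
print("cab corner",tri((302,195),(243,165)),tri((455,190),(293,345)), tri((303,94),(357,154)))
print("sleeveA",tri((224,204),(228,166)),"B",tri((354,237),(207,278)))
w=load("a","wrist");o=get_obs();from scipy.spatial.transform import Rotation as Ro
Rt=Ro.from_rotvec(o["tool_rot"]).as_matrix();print(Rt.round(3))
c=-np.array(w["R"]).T@np.array(w["t"]).ravel();print("wristcam in tool",Rt.T@(c-o["tool_pos"]),(np.array(w["R"])@Rt).round(3))
E
```

```text
[0.6477 0.209  1.654 ] [[0.1, -0.3], [-0.4, 0.1], [-0.4, 0.4], [-0.1, 0.1], [0.3, -0.7], [0.5, 0.3]]
[[0.655, 0.123, 0.04], [0.643, 0.102, 0.04], [0.67, 0.104, 0.04], [0.653, 0.143, 0.07], [0.643, 0.263, 0.066]] [[364.0, 320.0], [406.0, 344.0], [402.0, 290.0], [323.0, 309.0], [78.0, 328.0]]
cab corner (array([0.55212523, 0.03993421, 0.19378097]), array([0.55921792, 0.03965226, 0.19480284])) (array([ 0.57143268, -0.27387777,  0.1622654 ]), array([ 0.56931564, -0.27378832,  0.16188049])) (array([0.75157676, 0.03757114, 0.1952651 ]), array([0.75560101, 0.03688393, 0.19702558]))
sleeveA (array([0.54616087, 0.19791081, 0.07705237]), array([0.55088345, 0.19781284, 0.07757712])) B (array([ 0.47864702, -0.08587235,  0.07310987]), array([ 0.48049598, -0.08583048,  0.0731591 ]))
[[ 0.963  0.269 -0.   ]
 [ 0.269 -0.963  0.002]
 [ 0.    -0.002 -1.   ]]
wristcam in tool [ 7.04881735e-02  1.61677553e-04 -1.74715173e-01] [[ 0.001  1.     0.001]
 [-0.96   0.001 -0.28 ]
 [-0.28  -0.001  0.96 ]]
```

Request:
carry_out(rows=[[0,0,0,0.2,-0.17,-0.5,1],[0,0,0,0.2,-0.17,-0.5,1],[0,0,0,0.2,-0.17,-0.5,1],[0,0,0,0.2,-0.17,-0.5,1],[0,0,0,0.2,-0.17,-0.5,1]])

```text
t: 0.65
tool_pos: [0.2134, -0.5372, 0.3527]
tool_rot: [3.105, 0.428, 0.001]
contact_force: [0.4, -0.4, 0.3]
opening: 0.0126
grip_force: 0.0
```

Request:
carry_out(rows=[[0,0,0,0.6,-0.51,0,1],[0,0,0,0.6,-0.51,0,1],[0,0,0,0.6,-0.51,0,1],[0,0,0,0.6,-0.51,0,1],[0,0,0,0.6,-0.51,0,1]])

```text
t: 1.15
tool_pos: [0.3449, -0.3385, 0.3449]
tool_rot: [-3.108, -0.427, 0.004]
contact_force: [-0.3, -0.8, -0.5]
opening: 0.0001
grip_force: 0.0
```

Request:
carry_out(rows=[[0,0,0,0.6,-0.51,0,1],[0,0,0,0.6,-0.51,0,1],[0,0,0,0.6,-0.51,0,1],[0,0,0,0.6,-0.51,0,1],[0,0,0,0.6,-0.51,0,1]])

```text
t: 1.65
tool_pos: [0.477, -0.1428, 0.3448]
tool_rot: [-3.109, -0.428, 0.007]
contact_force: [0.6, 0.3, 0.8]
opening: 0.0
grip_force: 0.0
```

Request:
carry_out(rows=[[0,0,0.06,0.8,-0.66,0,1],[0,0,0.06,0.8,-0.66,0,1],[0,0,0.06,0.8,-0.66,0,1],[0,0,0.06,0.8,-0.66,0,1],[0,0,0.06,0.8,-0.66,0,1]])

```text
t: 2.15
tool_pos: [0.6167, 0.0567, 0.3443]
tool_rot: [3.139, 0.131, -0.008]
contact_force: [0.8, -1.8, 0.7]
opening: -0.0002
grip_force: 0.0
```

```bash
cat >> h.py <<'E'
from scipy.spatial.transform import Rotation as Ro
def go(target):
    o=get_obs();R=Ro.from_rotvec(o["tool_rot"]).as_matrix()
    print("pos",o["tool_pos"].round(4),"x",R[:,0].round(3),"y",R[:,1].round(3),"F",o["contact_force"].round(1),"t",o["t"])
    print("shift/0.3",(R.T@(np.array(target)-o["tool_pos"])/.3).round(3))
E
python3 - <<'E'
from h import *
go((.656,.113,.2))
im=get_image("wrist");pickle.dump(im,open("pics/b_wrist.pkl","wb"));cv2.imwrite("pics/b_wrist.png",im["img"])
E
```

```text
pos [0.6167 0.0567 0.3443] x [ 0.996  0.084 -0.005] y [ 0.084 -0.996 -0.   ] F [ 0.8 -1.8  0.7] t 2.15
shift/0.3 [ 0.149 -0.176  0.48 ]
```

View pics/b_wrist.png

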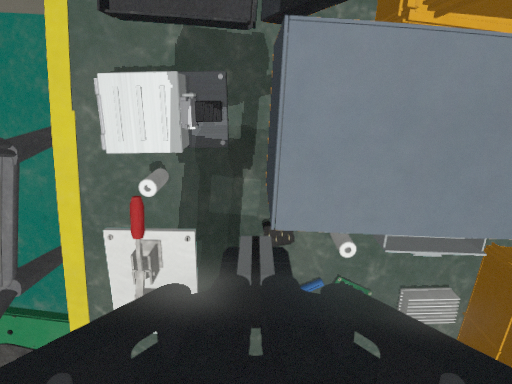

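The wrist view shows the pad at about (209,111), the lid with corners from (98,77) to (185,152), and the plate's front corners at (225,71) and (228,147). I'll check the pose against this second view.

```bash
python3 - <<'E'
from h import *
im=load("b","wrist")
zl=.07
obs=[((.052,-.052,zl),(97,76)),((-.052,-.052,zl),(180,71)),((-.052,.052,zl),(186,152)),((.052,.052,zl),(107,154)),((-.108,-.055,.01),(226,71)),((-.108,.055,.01),(229,147))]
v,f,W=fitbox(im,obs,(.648,.209,1.654)); print(v.round(4),f.round(1).tolist())
tp=load("a","top")
def tri(a,b):
    c1,d1=ray(tp,a);c2,d2=ray(im,b);t=np.linalg.lstsq(np.c_[d1,-d2],c2-c1,rcond=None)[0];return ((c1+d1*t[0]+c2+d2*t[1])/2).round(3)
print("pad centre",tri((180-.4+364/4.6,90-.4+323/4.6),(208,111)),"lid front corner",tri((180-.4+304/4.6,90-.4+416/4.6),(186,152)))
print(proj(im,W(v,np.array([[-.086,0,.04]]))))
E
```

```text
[0.6469 0.2065 1.6765] [[0.0, -1.9], [-1.5, 0.1], [-1.3, 1.3], [0.8, 1.3], [1.0, -0.9], [1.2, 0.4]]
pad centre [0.656 0.125 0.035] lid front corner [0.602 0.151 0.062]
[[210.90185627 111.335779  ]]
```

Request:
carry_out(rows=[[0,0,0,0.15,-0.175,0,1],[0,0,0,0.15,-0.175,0,1],[0,0,0,0.15,-0.175,0.4,1],[0,0,0,0.15,-0.175,0.4,1],[0,0,0,0.15,-0.175,0.4,1]])

```text
t: 2.7
tool_pos: [0.6527, 0.1109, 0.2173]
tool_rot: [3.138, 0.132, -0.023]
contact_force: [-0.0, 0.3, -1.2]
opening: 0.0004
grip_force: 0.0
```

```bash
python3 - <<'E'
from h import *
go((.656,.115,.06))
E
```

```text
pos [0.6527 0.1109 0.2173] x [ 0.996  0.084 -0.015] y [ 0.084 -0.996 -0.   ] F [-0.   0.3 -1.2] t 2.7
shift/0.3 [ 0.02  -0.013  0.524]
```

Request:
carry_out(rows=[[0,0,0,0.01,-0.01,0.2,1],[0,0,0,0.01,-0.01,0.35,1],[0,0,0,0.01,-0.01,0.5,1],[0,0,0,0.01,-0.01,0.5,1],[0,0,0,0.01,-0.01,0.5,1]])

```text
t: 3.2
tool_pos: [0.6576, 0.1142, 0.0757]
tool_rot: [3.139, 0.131, -0.009]
contact_force: [-0.3, 0.6, 0.9]
opening: -0.0001
grip_force: 0.0
```

```bash
python3 - <<'E'
from h import *
go((.656,.114,.04))
im=get_image("wrist");cv2.imwrite("pics/c_wrist.png",im["img"])
E
```

```text
pos [0.6576 0.1142 0.0757] x [ 0.996  0.084 -0.006] y [ 0.084 -0.996  0.   ] F [-0.3  0.6  0.9] t 3.2
shift/0.3 [-0.005  0.     0.119]
```

View pics/c_wrist.png

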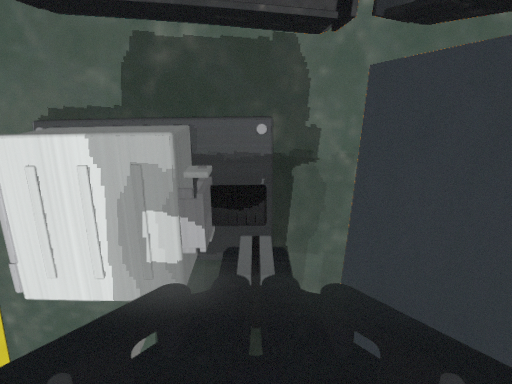

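```bash
python3 - <<'E'
from h import *
im=get_image("wrist");o=get_obs();p=o["tool_pos"]
print(proj(im,[p,[p[0],p[1],.04]]).round(), [atz(im,q,.04).round(3).tolist() for q in ((239,206),(267,186),(267,226),(211,186))])
E
```

```text
[[255. 226.]
 [255. 202.]] [[0.658, 0.125, 0.04], [0.673, 0.108, 0.04], [0.645, 0.105, 0.04], [0.67, 0.144, 0.04]]
```

Request:
carry_out(rows=[[0,0,0,0,0,0.09,1],[0,0,0,0,0,0.11,1],[0,0,0,0,0,0.12,1],[0,0,0,0,0,0.13,1],[0,0,0,0,0,0.14,1]])

```text
t: 3.8
tool_pos: [0.6606, 0.115, 0.0382]
tool_rot: [-3.139, -0.133, -0.004]
contact_force: [0.2, 0.1, -0.4]
opening: -0.0001
grip_force: 0.0
```

Request:
carry_out(rows=[[0,0,0,0,0,0.005,1],[0,0,0,0,0,0.01,1],[0,0,0,0,0,0.015,1],[0,0,0,0,0,0.02,1],[0,0,0,0,0,0.02,1]])

```text
t: 4.3
tool_pos: [0.6593, 0.1149, 0.0303]
tool_rot: [3.139, 0.132, -0.001]
contact_force: [0.0, -0.1, -0.7]
opening: 0.0001
grip_force: 0.0
```

Request:
carry_out(rows=[[0,0,0,0,0,0.005,1],[0,0,0,0,0,0.01,1],[0,0,0,0,0,0.01,1]])

```text
t: 4.6
tool_pos: [0.6593, 0.1149, 0.0273]
tool_rot: [-3.139, -0.132, 0.001]
contact_force: [-0.2, 0.8, -0.6]
opening: -0.0
grip_force: 0.0
```

```bash
python3 - <<'E'
from h import *
print([get_obs()["contact_force"].round(1).tolist()])
im=get_image("wrist");go((.656,.114,.04));cv2.imwrite("pics/d_wrist.png",im["img"])
E
```

```text
[[-0.2, 0.8, -0.6]]
pos [0.6594 0.1149 0.0274] x [ 0.996  0.084 -0.   ] y [ 0.084 -0.996 -0.   ] F [-0.3 -0.4 -0.1] t 4.65
shift/0.3 [-0.011  0.002 -0.042]
```

View pics/d_wrist.png

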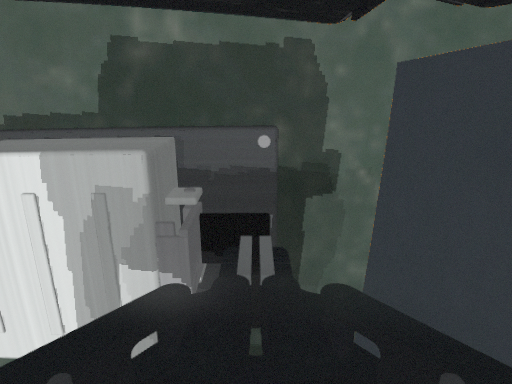

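```bash
python3 - <<'E'
from h import *
o=[]
for t in "cd":
    i=cv2.imread(f"pics/{t}_wrist.png")[165:295,190:310].astype(float)
    i=(255*np.clip(i/110,0,1)**.45).astype(np.uint8); o.append(cv2.resize(i,(390,422),interpolation=cv2.INTER_CUBIC))
cv2.imwrite("pics/cd.png",np.hstack(o))
E
```

```text
(no output)
```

View pics/cd.png

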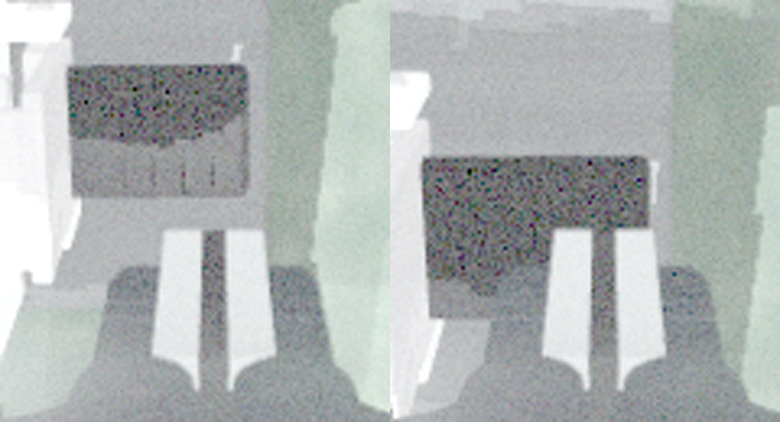

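The closed fingertips end at about row 236, over the front part of the pad (rows 213–263), and there is no contact yet. I'll go on down in small steps, watching the force.

Request:
carry_out(rows=[[0,0,0,0,0,0.005,1],[0,0,0,0,0,0.01,1],[0,0,0,0,0,0.01,1]])

```text
t: 4.95
tool_pos: [0.6593, 0.1149, 0.0243]
tool_rot: [-3.139, -0.132, 0.001]
contact_force: [0.6, -0.1, -0.5]
opening: -0.0004
grip_force: 0.0
```

```bash
python3 - <<'E'
from h import *
d=[get_obs()["contact_force"]]
im=get_image("wrist");d.append(get_obs()["contact_force"]);print(np.round(d,1))
o=get_obs();p=o["tool_pos"];R=Ro.from_rotvec(o["tool_rot"]).as_matrix()
for x in (0,.006,.011):
  print(x,[int(proj(im,p+R@[x,0,-s])[0,1]) for s in (0,.01,.02,.03,.04)])
cv2.imwrite("pics/e_wrist.png",im["img"])
E
```

```text
[[ 0.6 -0.1 -0.5]
 [-0.3  0.3 -0.1]]
0 [226, 233, 241, 250, 260]
0.006 [216, 222, 230, 238, 248]
0.011 [207, 213, 220, 228, 237]
```

Request:
carry_out(rows=[[0,0,0,0,0,0.007,1],[0,0,0,0,0,0.014,1],[0,0,0,0,0,0.02,1],[0,0,0,0,0,0.02,1]])

```text
t: 5.4
tool_pos: [0.6591, 0.1149, 0.0181]
tool_rot: [-3.139, -0.132, 0.001]
contact_force: [0.6, 0.1, 0.2]
opening: 0.0001
grip_force: 0.0
```

```bash
python3 - <<'E'
from h import *
d=[]
for n in ("wrist","top","side"):
    im=get_image(n);cv2.imwrite(f"pics/f_{n}.png",im["img"]);d.append(get_obs()["contact_force"])
print(np.round(d,1))
a=[cv2.imread(f"pics/{t}_wrist.png")[165:295,170:310].astype(float) for t in "ef"]
i=np.hstack([cv2.resize((255*np.clip(i/110,0,1)**.45).astype(np.uint8),(300,280)) for i in a])
b=cv2.imread("pics/f_side.png")[90:240,200:350];c=cv2.imread("pics/f_top.png")[90:240,180:330]
cv2.imwrite("pics/f.png",np.vstack([i,np.hstack([cv2.resize(x,(300,300)) for x in (b,c)])]))
E
```

```text
[[ 0.2  0.6  0.3]
 [-0.5 -0.5 -0.2]
 [-0.1  0.5  0.4]]
```

View pics/f.png

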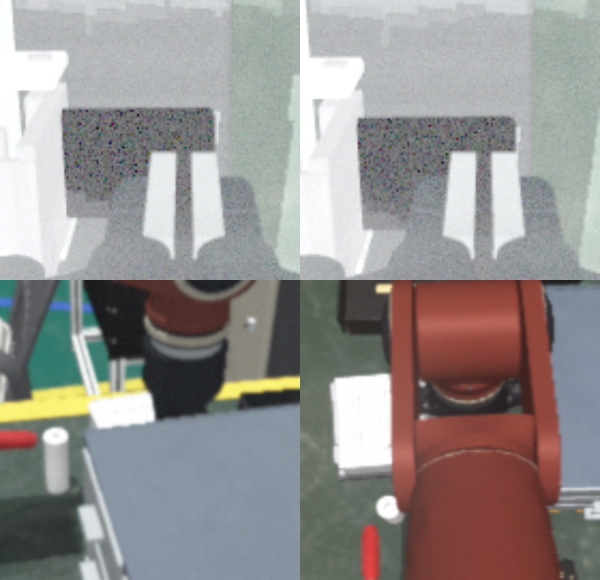

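```bash
python3 - <<'E'
from h import *
im=get_image("wrist");o=get_obs();p=o["tool_pos"];R=Ro.from_rotvec(o["tool_rot"]).as_matrix();print(p)
for z in (.02,.025,.03,.035,.04,.045):
    a,b,c=[atz(im,q,z) for q in ((197.1,219.3),(198,270.8),(271.3,219.3))]
    print(z,np.linalg.norm(a-b).round(4),np.linalg.norm(a-c).round(4),a.round(3),c.round(3))
# finger tip: silver strips outer cols 240,265 at row 236
m=im["mtx"];print(m.round(0))
for s in (0,.013,.02,.03,.04):
  for x in (0,.006,.011):
    print(s,x,[proj(im,p+R@[x,y,-s])[0].round().tolist() for y in (-.0145,.0145)])
E
```

```text
[0.65956652 0.11491809 0.01869403]
0.02 0.0313 0.0401 [0.662 0.146 0.02 ] [0.665 0.106 0.02 ]
0.025 0.0304 0.039 [0.664 0.146 0.025] [0.667 0.107 0.025]
0.03 0.0295 0.0378 [0.665 0.145 0.03 ] [0.669 0.107 0.03 ]
0.035 0.0286 0.0367 [0.667 0.144 0.035] [0.671 0.108 0.035]
0.04 0.0277 0.0355 [0.669 0.143 0.04 ] [0.672 0.108 0.04 ]
0.045 0.0268 0.0344 [0.671 0.143 0.045] [0.674 0.108 0.045]
[[343.   0. 255.]
 [  0. 343. 192.]
 [  0.   0.   1.]]
0 0 [[228.0, 226.0], [281.0, 226.0]]
0 0.006 [[228.0, 216.0], [282.0, 216.0]]
0 0.011 [[228.0, 207.0], [282.0, 207.0]]
0.013 0 [[226.0, 236.0], [283.0, 236.0]]
0.013 0.006 [[226.0, 225.0], [283.0, 225.0]]
0.013 0.011 [[226.0, 216.0], [284.0, 216.0]]
0.02 0 [[225.0, 242.0], [284.0, 242.0]]
0.02 0.006 [[225.0, 230.0], [285.0, 230.0]]
0.02 0.011 [[225.0, 221.0], [285.0, 221.0]]
0.03 0 [[224.0, 251.0], [286.0, 251.0]]
0.03 0.006 [[223.0, 239.0], [286.0, 239.0]]
0.03 0.011 [[223.0, 229.0], [287.0, 229.0]]
0.04 0 [[221.0, 261.0], [288.0, 261.0]]
0.04 0.006 [[221.0, 248.0], [288.0, 248.0]]
0.04 0.011 [[221.0, 238.0], [289.0, 238.0]]
```

Request:
carry_out(rows=[[0,0,0,0,0,0.007,1],[0,0,0,0,0,0.014,1],[0,0,0,0,0,0.014,1]])

```text
t: 5.9
tool_pos: [0.6591, 0.1149, 0.0139]
tool_rot: [3.139, 0.132, -0.001]
contact_force: [-0.3, 0.3, -0.3]
opening: -0.0001
grip_force: 0.0
```

```bash
python3 - <<'E'
from h import *
d=[]
for k in range(3):
    im=get_image("wrist");d.append(np.r_[get_obs()["contact_force"],get_obs()["wrist_torque"]])
cv2.imwrite("pics/g_wrist.png",im["img"])
print(np.round(d,2));go((.656,.114,.04))
f=cv2.imread("pics/f_wrist.png",0).astype(int);g=cv2.imread("pics/g_wrist.png",0).astype(int)
# right edge of silver / white tab edge profile around tip
for n,i in (("f",f),("g",g)):
    print(n,"col247",i[225:245:2,246].tolist(),"col268",i[205:245:3,268].tolist(),"row240",i[240,230:290:3].tolist())
E
```

```text
[[-0.71 -0.33 -0.07 -0.01  0.06  0.  ]
 [-1.19 -0.11  0.34  0.02 -0.02 -0.01]
 [ 0.03 -1.33 -0.54  0.01  0.02  0.01]]
pos [0.6594 0.1149 0.0143] x [ 0.996  0.084 -0.   ] y [ 0.084 -0.996 -0.   ] F [ 0.  -1.3 -0.5] t 6.05
shift/0.3 [-0.012  0.002 -0.086]
f col247 [14, 19, 14, 17, 7, 44, 93, 93, 92, 90] col268 [52, 51, 53, 53, 55, 17, 14, 12, 22, 15, 42, 95, 95, 94] row240 [18, 14, 0, 28, 97, 92, 97, 89, 23, 24, 96, 93, 94, 95, 52, 49, 48, 48, 46, 48]
g col247 [15, 19, 23, 23, 20, 49, 99, 99, 98, 98] col268 [53, 57, 56, 54, 58, 58, 16, 30, 23, 22, 48, 97, 92, 96] row240 [18, 21, 21, 38, 96, 96, 98, 89, 29, 23, 96, 97, 98, 95, 57, 59, 49, 46, 52, 45]
```

Request:
carry_out(rows=[[0.014,0,0,0,0,0,1],[0.028,0,0,0,0,0,1],[0.028,0,0,0,0,0.007,1],[0.028,0,0,0,0,0.014,1]])

```text
t: 6.45
tool_pos: [0.6596, 0.1147, 0.0102]
tool_rot: [-3.052, -0.128, 0.005]
contact_force: [-0.1, 0.7, 0.1]
opening: -0.0
grip_force: 0.0
```

Request:
carry_out(rows=[[0,0,0,0,0,0.005,1],[0,0,0,0,0,0.01,1],[0,0,0,0,0,0.01,1]])

```text
t: 6.75
tool_pos: [0.6594, 0.1154, 0.0072]
tool_rot: [-3.051, -0.129, 0.006]
contact_force: [-0.1, -0.7, 1.1]
opening: 0.0
grip_force: 0.5
```

Request:
carry_out(rows=[[0,0,0,0,0,0.005,1],[0,0,0,0,0,0.01,1],[0,0,0,0,0,0.01,1]])

```text
t: 7.05
tool_pos: [0.6598, 0.1153, 0.0044]
tool_rot: [-3.051, -0.129, 0.005]
contact_force: [0.5, -0.6, 1.5]
opening: 0.0001
grip_force: 0.9
```

Request:
carry_out(rows=[[0,0,0,0,0,0.005,1],[0,0,0,0,0,0.01,1],[0,0,0,0,0,0.01,1]])

```text
t: 7.35
tool_pos: [0.6599, 0.1151, 0.0015]
tool_rot: [-3.052, -0.128, 0.004]
contact_force: [1.0, -3.6, 3.3]
opening: -0.0002
grip_force: 2.0
```

```bash
python3 - <<'E'
from h import *
t=get_image("top");s=get_image("side");cv2.imwrite("pics/h_top.png",t["img"]);cv2.imwrite("pics/h_side.png",s["img"])
for n,i,(r0,r1,c0,c1) in (("top",t,(125,195,190,228)),("side",s,(140,166,240,275))):
    f=cv2.imread(f"pics/f_{n}.png").astype(int)[r0:r1,c0:c1];d=np.abs(i["img"].astype(int)[r0:r1,c0:c1]-f).sum(2)
    print(n,d.mean().round(1),(d>60).sum(),d.size, np.argwhere(d>60).min(0) if (d>60).any() else "",np.argwhere(d>60).max(0) if (d>60).any() else "")
go((.66,.115,0))
E
```

```text
top 22.9 215 2660 [ 0 27] [69 37]
side 13.5 38 910 [ 0 30] [16 34]
pos [0.6599 0.1154 0.0015] x [0.996 0.084 0.001] y [ 0.084 -0.993 -0.088] F [-0.1 -3.3  3.2] t 7.45
shift/0.3 [0.    0.002 0.005]
```

Request:
carry_out(rows=[[0,0,0,0,0,0.005,1],[0,0,0,0,0,0.01,1],[0,0,0,0,0,0.01,1]])

```text
t: 7.75
tool_pos: [0.6599, 0.1152, -0.0016]
tool_rot: [-3.052, -0.129, 0.004]
contact_force: [-0.2, -5.4, 4.6]
opening: -0.0
grip_force: 3.0
```

```bash
python3 - <<'E'
from h import *
w=get_image("wrist")["img"];t=get_image("top")["img"][90:240,180:330];s=get_image("side")["img"][90:240,200:350]
w=(255*np.clip(w/160.,0,1)**.55).astype(np.uint8)
r=np.vstack([cv2.resize(t,(225,225)),cv2.resize(s,(225,225))])
cv2.imwrite("pics/i.png",np.hstack([cv2.resize(w,(574,430)),cv2.resize(r,(215,430))]))
E
```

```text
(no output)
```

View pics/i.png

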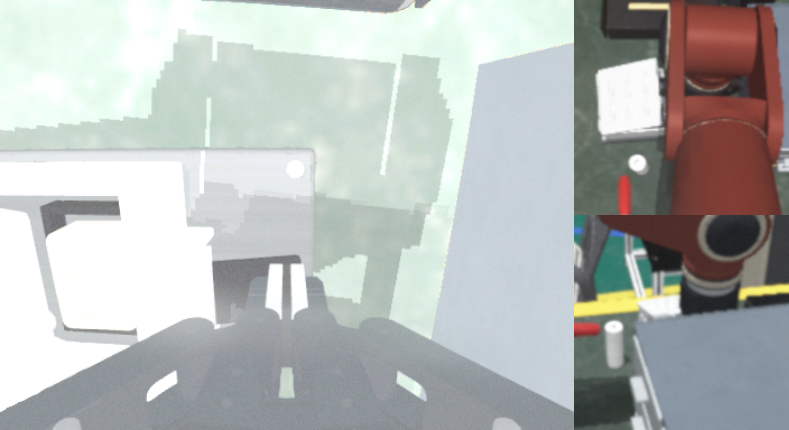

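Request:
carry_out(rows=[[0,0,0,0,0,-0.05,1],[0,0,0,0,0,-0.15,1],[0,0,0,0,0,-0.3,1],[0,0,0,0,0,-0.3,1],[0,0,0,0,0,-0.3,1]])

```text
t: 8.4
tool_pos: [0.6606, 0.1092, 0.0896]
tool_rot: [-3.05, -0.13, 0.002]
contact_force: [-0.2, -0.5, 0.3]
opening: 0.0003
grip_force: 0.0
```

Request:
carry_out(rows=[[-0.028,0,0,0,0,0,1],[-0.028,0,0,0,0,0,1],[-0.028,0,0,0,0,0,1]])

```text
t: 8.7
tool_pos: [0.6586, 0.1088, 0.086]
tool_rot: [-3.137, -0.134, 0.005]
contact_force: [0.4, -0.5, 0.1]
opening: -0.0001
grip_force: 0.0
```

```bash
python3 - <<'E'
from h import *
go((.65,.125,.11))
w=get_image("wrist")["img"];t=get_image("top");pickle.dump(t,open("pics/j_top.pkl","wb"));t=t["img"][90:240,180:330];s=get_image("side")["img"][90:240,200:350]
w=(255*np.clip(w/200.,0,1)**.8).astype(np.uint8)
cv2.imwrite("pics/j.png",np.hstack([cv2.resize(w,(480,360)),np.vstack([cv2.resize(t,(300,300)),cv2.resize(s,(300,300))])[:0].reshape(0,300,3) if 0 else cv2.resize(t,(310,360))]))
cv2.imwrite("pics/j_side.png",s)
E
```

```text
pos [0.6586 0.1088 0.086 ] x [ 0.996  0.085 -0.003] y [ 0.085 -0.996 -0.002] F [ 0.4 -0.5  0.1] t 8.7
shift/0.3 [-0.024 -0.056 -0.08 ]
```

View pics/j.png

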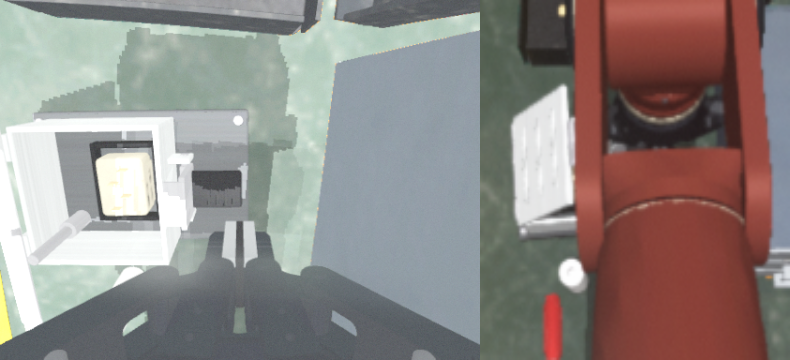

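The lid stands ajar: box interior and beige module are in view at about (125,185), the fingers are clear of everything, and the tab pad at (217,190) is back up. Next comes the push behind the lid's front edge.

Request:
carry_out(rows=[[0,0,0,-0.025,-0.07,-0.063,1],[0,0,0,-0.025,-0.07,-0.063,1],[0,0,0,-0.025,-0.1,-0.063,1],[0,0,0,-0.025,-0.14,-0.063,1],[0,0,0,-0.025,-0.18,-0.063,1]])

```text
t: 9.35
tool_pos: [0.6476, 0.1618, 0.1059]
tool_rot: [-3.139, -0.131, 0.002]
contact_force: [-0.2, 0.1, -0.6]
opening: 0.0
grip_force: 0.0
```

Request:
carry_out(rows=[[0,0,0,0,-0.04,0,1],[0,0,0,0,-0.08,0,1],[0,0,0,0,-0.12,-0.015,1],[0,0,0,0,-0.16,-0.03,1],[0,0,0,0,-0.2,-0.045,1]])

```text
t: 9.85
tool_pos: [0.6429, 0.2223, 0.1208]
tool_rot: [-3.139, -0.133, -0.0]
contact_force: [-0.2, -0.6, -0.5]
opening: -0.0001
grip_force: 0.2
```

Request:
carry_out(rows=[[0,0,0,0,-0.035,-0.01,1],[0,0,0,0,-0.07,-0.02,1],[0,0,0,0,-0.105,-0.03,1],[0,0,0,0,-0.14,-0.03,1],[0,0,0,0,-0.18,-0.03,1]])

```text
t: 10.35
tool_pos: [0.6384, 0.2756, 0.1293]
tool_rot: [3.139, 0.132, 0.0]
contact_force: [0.3, 0.1, 0.2]
opening: 0.0001
grip_force: 0.1
```

```bash
python3 - <<'E'
from h import *
go((.64,.29,.13))
t=get_image("top");cv2.imwrite("pics/k_top.png",t["img"]);g=t["img"].min(2)
# lid silhouette extents predicted for several angles vs bright pixels left of the arm
v=(.6475,.208,1.66);c,s=np.cos(v[2]),np.sin(v[2])
def lid(th):
    P=[]
    for r in (.002,.106):
        for h in (0,.007):
            for y in (-.052,.052):
                x=.054-r*np.cos(th)+h*np.sin(th)*1;z=.066+r*np.sin(th)+h*np.cos(th);P.append((v[0]+c*x-s*y,v[1]+s*x+c*y,z))
    return proj(t,P)
for th in (.8,1.3,1.57,1.8,1.95): print(th,lid(th).min(0).round(),lid(th).max(0).round())
m=(g[100:200,165:260]>140);r,cc=np.nonzero(m);print("bright",cc.min()+165,cc.max()+165,r.min()+100,r.max()+100)
for row in range(110,200,8): print(row,"".join("#" if b else "." for b in (g[row,165:260:2]>140)))
E
```

```text
pos [0.6384 0.2756 0.1293] x [0.996 0.084 0.   ] y [ 0.084 -0.996  0.   ] F [0.3 0.1 0.2] t 10.35
shift/0.3 [ 0.009 -0.047 -0.002]
0.8 [194. 126.] [229. 184.]
1.3 [193. 124.] [204. 184.]
1.57 [184. 125.] [198. 184.]
1.8 [173. 126.] [198. 184.]
1.95 [166. 127.] [198. 185.]
bright 183 252 100 199
110 ................................................
118 ................................................
126 ................................................
134 ................................................
142 ......................##################........
150 ......................................#####.....
158 ............................########..#####.....
166 ............................########...#..#.....
174 .......................................##.......
182 ......................###################.......
190 ................................................
198 ............................####................
```

```bash
python3 - <<'E'
from h import *
t=get_image("top")["img"].astype(int);a=load("a","top")["img"].astype(int)
d=np.abs(t-a).sum(2)
for row in range(114,200,6): print(row,t[row,158:212:3].mean(1).astype(int).tolist(),"".join("#" if b>70 else "." for b in d[row,158:212]))
E
```

```text
114 [77, 74, 71, 70, 99, 99, 100, 100, 74, 46, 99, 88, 93, 91, 70, 56, 35, 33] ###.########################..........................
120 [64, 61, 59, 56, 76, 101, 101, 101, 100, 46, 43, 75, 66, 62, 81, 90, 90, 88] ##.##############################...#####.............
126 [45, 46, 51, 49, 46, 101, 101, 100, 100, 72, 43, 45, 61, 64, 63, 61, 87, 86] ################################################......
132 [91, 72, 48, 44, 49, 84, 100, 101, 101, 101, 45, 45, 55, 61, 48, 54, 56, 94] ##################################################....
138 [44, 46, 62, 63, 85, 115, 101, 100, 101, 102, 77, 44, 46, 61, 78, 113, 71, 90] ################.#####################################
144 [126, 168, 117, 60, 44, 48, 86, 99, 102, 101, 101, 46, 47, 51, 36, 53, 77, 143] #.####################################################
150 [38, 37, 34, 35, 33, 35, 39, 101, 100, 102, 103, 79, 45, 48, 170, 121, 83, 82] ######################################################
156 [87, 108, 81, 93, 105, 103, 101, 97, 101, 102, 103, 104, 47, 47, 109, 120, 66, 75] .#####################################################
1
[... 241 characters left out ...]
#################################
174 [95, 94, 92, 90, 87, 84, 81, 78, 71, 110, 110, 107, 107, 99, 48, 51, 128, 68] ######################################################
180 [90, 78, 67, 59, 57, 54, 55, 61, 68, 72, 97, 98, 97, 96, 75, 49, 74, 125] ######################################################
186 [88, 89, 87, 86, 84, 81, 80, 80, 74, 68, 87, 91, 91, 89, 90, 51, 55, 128] ##################################################....
192 [90, 88, 86, 86, 85, 82, 82, 79, 78, 68, 67, 68, 81, 81, 79, 76, 49, 64] ######################################################
198 [91, 88, 88, 90, 88, 85, 81, 79, 78, 68, 69, 67, 62, 54, 61, 58, 56, 68] ######################################################
```

Request:
carry_out(rows=[[0,0,0,0,-0.02,0,1],[0,0,0,0,-0.02,0,1],[0,0,0,0,0.05,0,1],[0,0,0,0,0.2,0,1],[0,0,0,0,0.35,0,1]])

```text
t: 10.95
tool_pos: [0.6472, 0.1683, 0.1293]
tool_rot: [3.138, 0.134, 0.0]
contact_force: [0.7, -0.2, -0.1]
opening: -0.0003
grip_force: 0.0
```

Request:
carry_out(rows=[[0,0,0,0,0.1,-0.2,1],[0,0,0,0,0.2,-0.5,1],[0,0,0,-0.1,0.4,-0.7,1],[0,0,0,-0.3,0.6,-0.7,1],[0,0,0,-0.5,0.7,-0.7,1]])

```text
t: 11.45
tool_pos: [0.5894, 0.0271, 0.3053]
tool_rot: [3.137, 0.131, 0.007]
contact_force: [0.5, -0.2, -0.1]
opening: -0.0002
grip_force: 0.0
```

Request:
carry_out(rows=[[0,0,0,-0.2,0.3,0,1],[0,0,0,-0.4,0.6,0,1],[0,0,0,-0.5,0.8,0,1],[0,0,0,-0.5,0.8,0,1],[0,0,0,-0.5,0.8,0,1]])

```text
t: 11.95
tool_pos: [0.4724, -0.1946, 0.3022]
tool_rot: [3.138, 0.131, 0.001]
contact_force: [1.5, -0.3, 0.6]
opening: 0.0
grip_force: 0.0
```

```bash
python3 - <<'E'
from h import *
go((.64,.29,.13))
t=get_image("top");pickle.dump(t,open("pics/l_top.pkl","wb"));g=t["img"].mean(2)
v=(.6475,.208,1.66);c,s=np.cos(v[2]),np.sin(v[2])
for th in (.8,1.57,1.8,1.95):
    P=[]
    for y in (-.052,.052):
        x=.054-.106*np.cos(th);P.append((v[0]+c*x-s*y,v[1]+s*x+c*y,.066+.106*np.sin(th)))
    print(th,proj(t,P).round(1).tolist())
for row in range(118,194,5): print(row,t["img"][row,156:272:4].min(1).tolist())
E
```

```text
pos [ 0.4724 -0.1946  0.3022] x [0.997 0.083 0.   ] y [ 0.083 -0.997  0.001] F [ 1.5 -0.3  0.6] t 11.95
shift/0.3 [ 0.691 -1.564  0.573]
0.8 [[225.5, 126.2], [228.6, 175.3]]
1.57 [[187.5, 124.6], [189.8, 175.3]]
1.8 [[176.0, 126.0], [178.0, 176.5]]
1.95 [[169.1, 127.4], [171.0, 177.6]]
118 [92, 47, 63, 66, 64, 78, 82, 82, 81, 84, 86, 89, 80, 81, 82, 83, 86, 79, 76, 90, 88, 71, 70, 62, 61, 61, 63, 65, 63]
123 [105, 86, 68, 66, 66, 82, 88, 84, 81, 81, 89, 85, 83, 80, 79, 81, 81, 83, 80, 88, 89, 94, 95, 88, 80, 75, 76, 79, 86]
128 [103, 93, 67, 162, 155, 86, 87, 87, 81, 85, 86, 92, 84, 82, 80, 84, 84, 79, 81, 100, 95, 80, 83, 81, 83, 80, 78, 78, 82]
133 [103, 93, 67, 212, 203, 201, 200, 139, 88, 87, 85, 88, 87, 87, 95, 98, 85, 84, 78, 88, 78, 80, 75, 79, 83, 81, 80, 80, 84]
138 [105, 89, 65, 167, 206, 205, 203, 203, 197, 193, 112, 93, 88, 86, 91, 102, 127, 137, 181, 244, 245, 248, 78, 77, 80, 80, 89, 84, 82]
143 [102, 61, 65, 217, 193, 203, 202, 203, 200, 197, 197, 228, 160, 153, 150, 149, 150, 147, 148, 147, 146, 202, 116, 113, 112, 112, 111, 216, 104]
148 [48, 67, 64, 197, 196, 202, 2
[... 657 characters left out ...]
103, 94, 106, 111, 105]
173 [46, 62, 69, 68, 248, 201, 203, 203, 199, 200, 200, 195, 162, 132, 121, 120, 94, 151, 132, 117, 113, 81, 242, 102, 114, 115, 115, 113, 112]
178 [56, 66, 65, 67, 114, 168, 199, 203, 198, 202, 200, 232, 134, 120, 144, 121, 70, 88, 113, 115, 126, 156, 245, 119, 120, 120, 123, 120, 119]
183 [71, 65, 64, 64, 69, 94, 95, 86, 85, 104, 161, 137, 229, 199, 196, 171, 154, 152, 151, 148, 144, 144, 140, 121, 119, 117, 117, 115, 120]
188 [87, 66, 68, 66, 67, 91, 93, 83, 89, 80, 77, 106, 109, 100, 101, 82, 72, 76, 77, 85, 84, 91, 89, 84, 82, 85, 88, 85, 89]
193 [83, 63, 68, 68, 65, 94, 97, 103, 91, 92, 89, 89, 101, 92, 92, 89, 89, 97, 96, 93, 89, 90, 85, 92, 86, 83, 83, 92, 82]
```

Request:
carry_out(rows=[[0,0,0,0,0,0,1],[0,0,0,0,0,0,1],[0,0,0,0,0,0,1],[0,0,0,0,0,0,1],[0,0,0,0,0,0,1]])

```text
t: 12.5
tool_pos: [0.4748, -0.1911, 0.302]
tool_rot: [-3.139, -0.136, 0.0]
contact_force: [-0.3, -0.2, 0.3]
opening: -0.0
grip_force: 0.0
```

```bash
python3 - <<'E'
from h import *
t=get_image("top")["img"].astype(int);l=load("l","top")["img"].astype(int)
print((np.abs(t-l).sum(2)[110:200,160:275]>60).sum(), t[158,160:176].min(1).tolist())
print(finish_job())
E
```

```text
0 [70, 67, 69, 68, 68, 68, 69, 95, 199, 212, 175, 159, 174, 193, 201, 201]
the job is handed in; nothing more can be done
None
```

I pressed the tab, the lid sprang ajar and I pushed it back to its stop, then handed the job in at about 12.5 s; the last top view shows the lid at about 1.95 rad, the module in its nest and the box where it stood, but no verdict came back.

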